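# Clip the biscuit box shut all the way round

## Robot

A 6-joint arm with a two-finger parallel gripper is mounted at the origin on the work surface. World frame = base frame: x ahead of the robot, y to its left, z up, the work surface at z = 0. Lengths are in mm, angles in rad, forces in N, time in s.
With the tool pointing down it reaches from about 300 to 775 mm from the base axis. Payload 14.6 kg.
Tool frame: the origin (TCP) lies at the very end of the fingers, on their centre line; the grasp point (between the pads) lies manip.hold_point_z behind it (manip.hold_point_z is the distance from the TCP to the grasp point, in mm); z points along the fingers, y is the line along which they close (so a half turn about z gives the same grasp; the last joint's range is limited). The gripper opens to 85 mm and grips with 20 to 120 N. Pads are 22 mm wide; open, the fingers measure 114 mm over their backs; the gripper's body (76 mm by 85 mm) begins 54 mm behind the grasp point. The pads swing forward as they close: fully open they stand 13 mm farther back than shut.
Start: joints at [1.232, 0.3, 1.521, -0, 1.321, -0.067], TCP at [147.654, 529.8, 231.281] pointing down, gripper open.
Joint ranges: [-3.03, 3.03], [-0.79, 2.21], [0.23, 2.52], [-1.04, 4.18], [0, 3.07], [-2.55, 2.55]. Speed limits (rad/s): [2.22, 2.22, 2.57, 3.14, 3.14, 3.14].

## Interface

Orientations are given as a unit quaternion [w, x, y, z].
In Python, from plant import manip gives the robot as it stands.
- The arm moves only by the tool apply_moves, never from a script. Its argument "motion" is a list of rows, each a list of 2 entries, a list of its own where there are three numbers: the shift along the tool's x, y, z in cm, then the turn, a rotation vector about the tool's x, y, z in degrees. A call has 1 to 20 rows; each row is the pose to reach, as a shift and turn from the pose commanded when the call began, along the tool's axes at that moment; what a row does not reach only later rows make up. A row lasts 1/10 s, in which the tool goes at most 50 mm and 8.59 degrees, less where a joint would pass 70% of its speed; a pose out of reach is approached as far as the arm can. A call with a gripper value outside its range is refused whole. "fingers" is the finger opening in cm, from 0 to 8.54, set as the call begins (left out, the last holds). The fingers move at their own pace and stop on an object; "force" is the grip in N (left out, the last holds). Time passes only in rows, so rows that repeat a pose let the fingers close. It gives the time, the measured TCP pose, the force, the opening and the grip force at its end, in the units of the state.
- manip.observe(): the state, without advancing time (a new reading comes with each control period).
- manip.get_image(name): name is "scene" or "top"; returns a dict with "image" (480x640x3 uint8, red, green, blue), "fx", "fy", "cx", "cy" (pixels), "k1" (the pictures are not rectified: a ray, as slopes to the right and down, at radius r is drawn at 1 + k1 r^2 times it, then the intrinsics apply), "xyz" and "attitude" of the camera in the world. Camera axes: x right, y down, z forward; pixel columns grow to the right and rows downward; lengths in mm; the calibration is good to about 2 mm. A picture is of the moment at which its call begins. There is no depth.
- manip.sign_off(): hands the job in; it is judged then, once.
The state is a dict: "time_s": time; "joint_pos": joint angles; "joint_vel": joint speeds; "tau": joint torques, N m; "tool_pos": TCP position; "eef_rot": TCP orientation; "wrist_force": force on the tool from outside, world axes, zero at the start; "ft_torque": the same for the moment, N m; "gripper_width": finger opening in mm; "finger_force": force on a finger pad.
Only numpy, scipy, OpenCV 4.12 (cv2) and the standard library are available. Lean on these libraries where they do the work, as an engineer would, in place of code of your own. Each camera call takes 0.05 s, during which the arm holds its last target. There are 200 camera calls.

## Task

The lid is on the glass biscuit box but its four teal flaps still stand open: go round the rim and with your fingertips press each flap down and in until all four have clicked flat against the box. Only press: do not lift or tip the box or shove it out of its place, and leave everything else on the cabinet where it lies.

Things in the scene. Friction and masses are not known exactly. Their poses are not given: they have to be found in the camera images.
- clipbox: clear glass clip-lock food box of biscuits with a white lid already laid on it; loose, 1.5 to 2 kg. Lid 136 mm (box x, depth) by 186 mm (box y, length), its top 90 mm above the underside; glass walls 118 by 168 mm. Four teal flaps hang on the lid's four edges. Origin at the centre of the underside, z up, its x axis points away from the robot within 25 degrees
- flap_front (a joint): angle (rad) of the teal flap on the box's front (-x, robot) side: 0 = flat against the box, clicked shut; 1.57 = level, sticking straight out; up to 1.9. Hinge line 70 mm from the box's middle, 83 mm above the box's underside; 116 mm wide, 30 mm from hinge line to free edge, 4 mm thick. Rests open near 1.7. Springy (at most about 6 N at 20 mm from the hinge) down to 0.3 rad, then snaps shut by itself and stays; let go earlier it springs out
- flap_front_edge (a point): middle of the free edge of the flap on the box's front (-x, robot) side, on its outer face; moves with the flap
- flap_back (a joint): angle (rad) of the teal flap on the box's back (+x) side: 0 = flat against the box, clicked shut; 1.57 = level, sticking straight out; up to 1.9. Hinge line 70 mm from the box's middle, 83 mm above the box's underside; 116 mm wide, 30 mm from hinge line to free edge, 4 mm thick. Rests open near 1.7. Springy (at most about 6 N at 20 mm from the hinge) down to 0.3 rad, then snaps shut by itself and stays; let go earlier it springs out
- flap_back_edge (a point): middle of the free edge of the flap on the box's back (+x) side, on its outer face; moves with the flap
- flap_left (a joint): angle (rad) of the teal flap on the box's left (+y) end: 0 = flat against the box, clicked shut; 1.57 = level, sticking straight out; up to 1.9. Hinge line 95 mm from the box's middle, 83 mm above the box's underside; 80 mm wide, 30 mm from hinge line to free edge, 4 mm thick. Rests open near 1.7. Springy (at most about 6 N at 20 mm from the hinge) down to 0.3 rad, then snaps shut by itself and stays; let go earlier it springs out
- flap_left_edge (a point): middle of the free edge of the flap on the box's left (+y) end, on its outer face; moves with the flap
- flap_right (a joint): angle (rad) of the teal flap on the box's right (-y) end: 0 = flat against the box, clicked shut; 1.57 = level, sticking straight out; up to 1.9. Hinge line 95 mm from the box's middle, 83 mm above the box's underside; 80 mm wide, 30 mm from hinge line to free edge, 4 mm thick. Rests open near 1.7. Springy (at most about 6 N at 20 mm from the hinge) down to 0.3 rad, then snaps shut by itself and stays; let go earlier it springs out
- flap_right_edge (a point): middle of the free edge of the flap on the box's right (-y) end, on its outer face; moves with the flap
- remote: bystander: navy remote control lying face up, 168 by 46 by 16 mm, origin centre of underside, long along its x
- dish: bystander: sand-coloured ceramic dish, 112 mm across, 34 mm high, origin centre of underside
- battery_box: bystander: clear acrylic sliding-door box of AA batteries, 118 by 72 by 42 mm, origin centre of underside
- stopper: bystander: brushed aluminium bottle stopper lying on its side, 81 mm long along its x, 34 mm thick, origin on the surface below it; it could roll
- sunscreen: bystander: white sunscreen bottle, 52 mm across, 110 mm high, origin centre of underside
- mug: bystander: blue mug, 82 mm across, 95 mm high, origin centre of underside

How it is judged (in metres and radians):
At the end, for the whole second after the job is handed in: all four flaps are within 0.1 rad of flat against the box, the box stands level on the cabinet at rest within 50 mm of where it stood, and each bystander is within 30 mm of where it was (value of joint each of flap_front, flap_back, flap_left, flap_right below 0.1 rad and distance of clipbox from where it was at the start of the episode below 0.05 m and height (world z) of clipbox below 0.01 m and angle between clipbox's own z axis and vertical below 0.06 rad and linear speed of clipbox below 0.01 m/s and distance of each of remote, dish, battery_box, stopper, sunscreen, mug from where it was at the start of the episode below 0.03 m); the robot touches nothing.
It fails at once if the box is lifted more than 12 mm or tipped more than 0.2 rad (height (world z) of clipbox above 0.012 m or angle between clipbox's own z axis and vertical above 0.2 rad).
It fails at once if the box is shoved more than 60 mm (distance of clipbox from where it was at the start of the episode above 0.06 m).
It fails at once if a bystander is lifted, carried or knocked more than 40 mm (distance of any of remote, dish, battery_box, stopper, sunscreen, mug from where it was at the start of the episode above 0.04 m).
It also fails if it takes over 54 s, if anything falls off the work surface, if the arm or the gripper's body presses on something with over 40 N, if the wrist force passes 120 N, or if a joint passes its speed limit or range.

## Working session

There is one attempt and no reset: what is moved stays moved. The work goes in short steps, Python scripts to look and compute and a tool call to move; the robot and the scene stay as the last step left them, time stands still between calls to the robot, and variables do not carry over. Pictures are saved under pics/ and viewed, at most 10 in all, crops included, and the job is handed in when it is done.

Besides the shell and the picture viewer there is one more tool, called as a command line: name --argument value ..., lists and objects as JSON in quotes. apply_moves: Moves the arm, as the interface text tells. Its arguments: {"type":"object","properties":{"motion":{"type":"array","items":{"type":"array"}},"fingers":{"type":"number"},"force":{"type":"number"}},"required":["motion"]}

```bash
mkdir -p pics; ls; cat > h.py <<'E'
import numpy as np, cv2
from scipy.spatial.transform import Rotation as R
from plant import manip
def rot(q): return R.from_quat(np.roll(q,-1))
def ray(c,u,v):
    x,y=(u-c['cx'])/c['fx'],(v-c['cy'])/c['fy']
    K=np.array([[c['fx'],0,c['cx']],[0,c['fy'],c['cy']],[0,0,1.]])
    p=cv2.undistortPoints(np.array([[[u,v]]],float),K,np.array([c['k1'],0,0,0.]))[0,0]
    return np.array(c['xyz'],float),rot(c['attitude']).apply([p[0],p[1],1])
def onz(c,u,v,z):
    o,d=ray(c,u,v); return o+d*(z-o[2])/d[2]
E
python3 - <<'E'
from h import *
for n in('scene','top'):
    c=manip.get_image(n); im=c.pop('image'); cv2.imwrite(f'pics/{n}0.png',im[...,::-1]); print(n,c)
s=manip.observe(); print(s); print(manip.hold_point_z)
E
```

```text
pics
scene {'fx': 587.9279539237203, 'fy': 587.9279539237203, 'cx': 328.1120129359938, 'cy': 233.1066703655297, 'k1': -0.18015552141155067, 'xyz': array([1075.57733577,  804.02626806,  932.16679176]), 'attitude': array([-0.11659518,  0.26571195,  0.87288604, -0.39226609])}
top {'fx': 520.9934589093787, 'fy': 520.9934589093787, 'cx': 315.1576373627546, 'cy': 243.0943818095557, 'k1': -0.10848530385738955, 'xyz': array([ 430.07633799,   28.28233442, 1531.18997329]), 'attitude': array([-0.03055411,  0.71170394, -0.70079619,  0.03779748])}
{'time_s': 0.1, 'joint_pos': array([ 1.23237318e+00,  3.00438560e-01,  1.52151373e+00, -4.90189896e-06,
        1.32068712e+00, -6.66357830e-02]), 'joint_vel': array([-0.00063103, -0.00056058, -0.00173988, -0.00027503,  0.00120449,
        0.0013583 ]), 'tau': array([ 9.18687692e-04, -5.44368303e+01, -3.62379241e+01, -1.25321731e-04,
        2.99316693e-03, -9.15525789e-06]), 'tool_pos': array([147.60453912, 529.61175743, 230.76765125]), 'eef_rot': array([-1.02950136e-04,  1.35475186e-01,  9.90780601e-01, -5.13156661e-04]), 'wrist_force': array([ 0.48758009, -0.27541712, -0.08883488]), 'ft_torque': array([0.01051292, 0.07024067, 0.00149025]), 'finger_force': 0.0, 'gripper_width': 85.57636830215013}
18.700000000000003
```

View pics/top0.png

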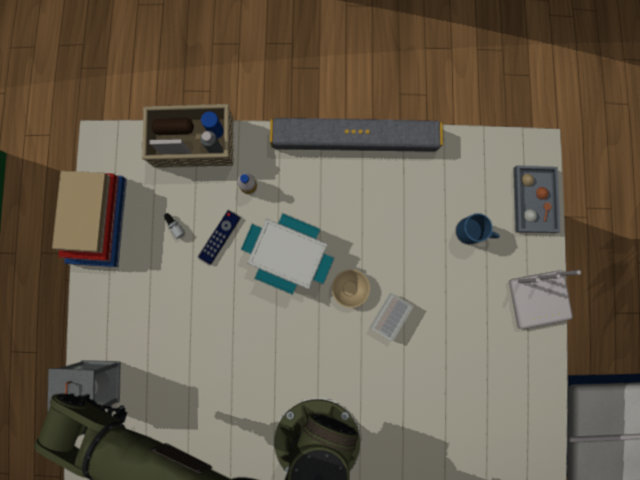

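View pics/scene0.png

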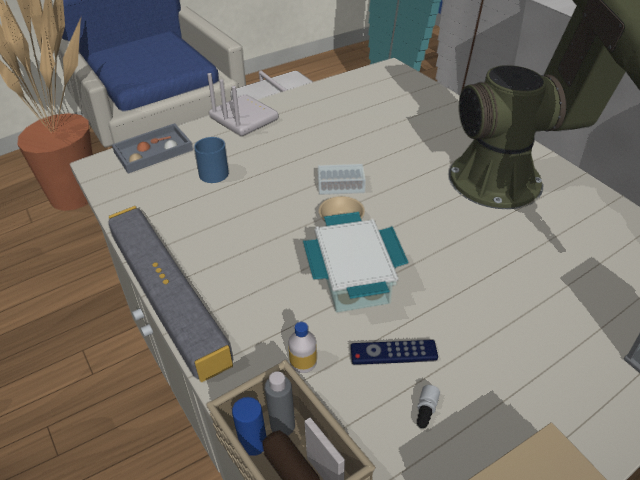

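The top view shows the lid centred at about (288,253), with the flaps at front (275,281), back (299,224), left (251,238) and right (323,268). The dish at (350,289) is close to the right flap, and the remote at (220,238) is beyond the left one. The scene view confirms this, with the lid at about (355,255). Next I'll measure the teal masks.

```bash
cat > meas.py <<'E'
from h import *
def flaps(show=True):
    c=manip.get_image('top'); im=c['image']; hsv=cv2.cvtColor(im,cv2.COLOR_RGB2HSV)
    m=cv2.inRange(hsv,(80,110,50),(98,255,255)); m[:,:225]=0;m[:,350:]=0;m[:195]=0;m[310:]=0
    n,l,st,ce=cv2.connectedComponentsWithStats(m)
    return c,[(st[i,4],ce[i],cv2.minAreaRect(np.argwhere(l==i)[:,::-1].astype(np.float32))) for i in range(1,n) if st[i,4]>25]
if __name__=='__main__':
    c,f=flaps(); P=[]
    for a,p,r in f:
        w=onz(c,*p,85)
        cs=np.array([onz(c,*q,85)[:2] for q in cv2.boxPoints(r)]); 
        print(a,p.round(1),w.round(1),'sides',np.linalg.norm(cs[1]-cs[0]).round(),np.linalg.norm(cs[2]-cs[1]).round()); P.append(w[:2])
    # white lid
    im=c['image'];hsv=cv2.cvtColor(im,cv2.COLOR_RGB2HSV)
    m=cv2.inRange(hsv,(0,0,185),(180,28,255)); m[:,:240]=0;m[:,335:]=0;m[:210]=0;m[295:]=0
    n,l,st,ce=cv2.connectedComponentsWithStats(m); i=1+np.argmax(st[1:,4])
    r=cv2.minAreaRect(np.argwhere(l==i)[:,::-1].astype(np.float32)); cs=np.array([onz(c,*q,90)[:2] for q in cv2.boxPoints(r)])
    print('lid',st[i],cs.mean(0),np.linalg.norm(cs[1]-cs[0]),np.linalg.norm(cs[2]-cs[1]),[np.degrees(np.arctan2(*(cs[k+1]-cs[k])[::-1])) for k in(0,1)])
    for nme,u,v,z in(('dish',350,288,34),('sun',247,183,100),('remote',220,238,16),('batt',391,317,42),('stop',175,226,20),('mug',474,229,95)): print(nme,onz(c,u,v,z).round())
E
python3 meas.py
```

```text
394 [298.8 225.8] [618.2  60.9  85. ] sides 28.0 112.0
263 [251.  238.3] [581.  193.8  85. ] sides 75.0 27.0
288 [323.1 268.5] [500.   -8.7  85. ] sides 77.0 29.0
393 [275.4 281.1] [463.  123.1  85. ] sides 27.0 112.0Traceback (most recent call last):
  File "meas.py", line 16, in <module>
    n,l,st,ce=cv2.connectedComponentsWithStats(m); i=1+np.argmax(st[1:,4])
                                                       ~~~~~~~~~^^^^^^^^^^
    return _wrapfunc(a, 'argmax', axis=axis, out=out, **kwds)
    return bound(*args, **kwds)
ValueError: attempt to get argmax of an empty sequence
```

```bash
cat > goto.py <<'E'
from h import *
import sys
C=np.array([540.5,92.3]); A=np.radians(-21.8)
bx=np.array([np.cos(A),np.sin(A),0]); by=np.array([-np.sin(A),np.cos(A),0])
s=manip.observe(); T=rot(s['eef_rot']); p=s['tool_pos']
d=p[:2]-C; print('t',s['time_s'],'box-frame tcp',(d@bx[:2]).round(1),(d@by[:2]).round(1),p[2].round(1),'w',s['gripper_width'],'F',s['wrist_force'].round(1))
Rt=R.from_matrix(np.array([-bx,by,[0,0,-1]]).T)
print('turn',(T.inv()*Rt).as_rotvec(degrees=True).round(2))
if len(sys.argv)>1:
    x,y,z=map(float,sys.argv[1:]); t=np.r_[C+x*bx[:2]+y*by[:2],z]; print('shift cm',(T.inv().apply(t-p)/10).round(2))
E
python3 goto.py 0 130 160
```

```text
t 0.15 box-frame tcp -527.2 260.2 230.9 w 85.59256035862983 F [ 0.3 -0.2  0.3]
turn [-0.05 -0.    6.23]
shift cm [-51.   -18.65   7.1 ]
```

apply_moves --motion '[[[-51, -18.6, 7.1], [0, 0, 6.2]], [[-51, -18.6, 7.1], [0, 0, 6.2]], [[-51, -18.6, 7.1], [0, 0, 6.2]], [[-51, -18.6, 7.1], [0, 0, 6.2]], [[-51, -18.6, 7.1], [0, 0, 6.2]], [[-51, -18.6, 7.1], [0, 0, 6.2]], [[-51, -18.6, 7.1], [0, 0, 6.2]], [[-51, -18.6, 7.1], [0, 0, 6.2]], [[-51, -18.6, 7.1], [0, 0, 6.2]], [[-51, -18.6, 7.1], [0, 0, 6.2]], [[-51, -18.6, 7.1], [0, 0, 6.2]], [[-51, -18.6, 7.1], [0, 0, 6.2]], [[-51, -18.6, 7.1], [0, 0, 6.2]], [[-51, -18.6, 7.1], [0, 0, 6.2]], [[-51, -18.6, 7.1], [0, 0, 6.2]], [[-51, -18.6, 7.1], [0, 0, 6.2]], [[-51, -18.6, 7.1], [0, 0, 6.2]], [[-51, -18.6, 7.1], [0, 0, 6.2]]]' --fingers 0 --force 40

```text
time_s: 1.95
tool_pos: [588.8, 214.0, 160.5]
eef_rot: [0.0, 0.189, 0.982, 0.0]
wrist_force: [-0.6, 0.2, -0.6]
gripper_width: 0.1
finger_force: 0.0
```

```bash
python3 goto.py 0 130 110; python3 - <<'E'
from h import *
a=manip.get_image('scene')['image'][150:350,250:470,::-1]; cv2.imwrite('pics/s1.png',cv2.resize(a,None,fx=2.9,fy=2.9))
E
```

```text
t 1.95 box-frame tcp -0.3 131.0 160.5 w 0.12948867648369117 F [-0.6  0.2 -0.6]
turn [0.01 0.01 0.06]
shift cm [-0.03 -0.1   5.05]
```

View pics/s1.png

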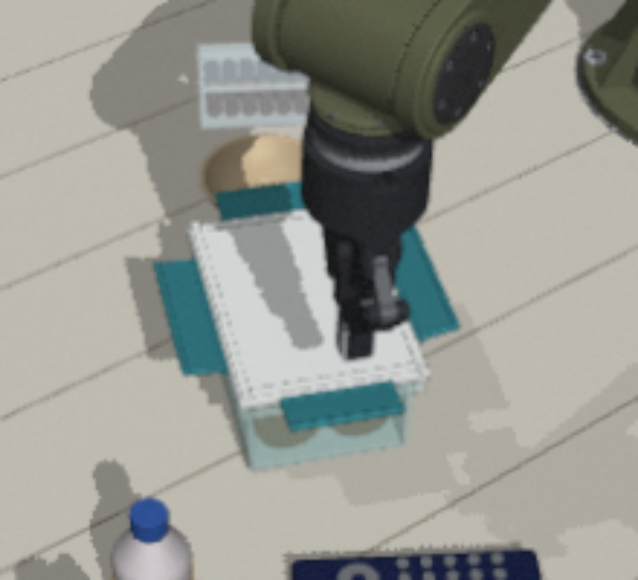

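The fingers are shut and hang above the left flap: the tip is at about (355,350) in the crop and the flap at (345,405). I'm pressing it now along the hinge arc.

apply_moves --motion '[[[0, 0, 3.5], [0, 0, 0]], [[0, 0, 6.0], [0, 0, 0]], [[0, 0, 7.0], [0, 0, 0]], [[0, 0, 7.6], [0, 0, 0]], [[0, -0.2, 8.3], [0, 0, 0]], [[0, -0.3, 8.6], [0, 0, 0]], [[0, -0.5, 8.9], [0, 0, 0]], [[0, -0.7, 9.2], [0, 0, 0]], [[0, -0.9, 9.4], [0, 0, 0]], [[0, -1.1, 9.6], [0, 0, 0]], [[0, -1.35, 9.7], [0, 0, 0]], [[0, -1.5, 9.8], [0, 0, 0]], [[0, -1.65, 9.8], [0, 0, 0]], [[0, -1.75, 9.8], [0, 0, 0]], [[0, -1.75, 9.8], [0, 0, 0]], [[0, -1.75, 9.8], [0, 0, 0]]]'

```text
time_s: 3.6
tool_pos: [583.4, 198.3, 63.7]
eef_rot: [0.001, 0.189, 0.982, 0.001]
wrist_force: [2.0, 5.8, -0.7]
gripper_width: -0.0
finger_force: 3.0
```

```bash
python3 goto.py 0 130 110; python3 - <<'E'
from h import *
a=manip.get_image('scene')['image'][150:350,250:470,::-1]; cv2.imwrite('pics/s2.png',cv2.resize(a,None,fx=2.9,fy=2.9))
E
```

```text
t 3.6 box-frame tcp 0.5 114.4 63.7 w -0.01753431596696013 F [ 2.   5.8 -0.7]
turn [0.16 0.13 0.04]
shift cm [ 0.04  1.57 -4.62]
```

View pics/s2.png

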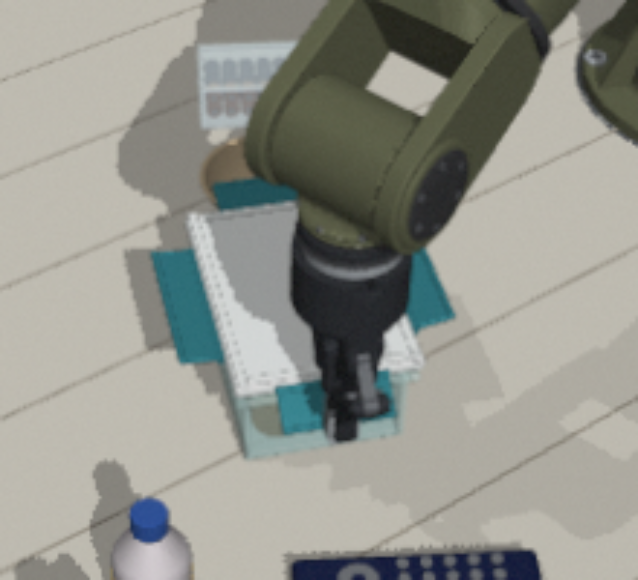

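The left flap lies down against the end wall at about (340,405) in the crop, and the box has slid a few millimetres. I'll back off and check from above.

apply_moves --motion '[[[0, 1.0, 0], [0, 0, 0]], [[0, 2.5, 0], [0, 0, 0]], [[0, 3.0, -3.5], [0, 0, 0]], [[0, 3.0, -7], [0, 0, 0]], [[0, 3.0, -9], [0, 0, 0]], [[0, 3.0, -9], [0, 0, 0]]]'

```text
time_s: 4.25
tool_pos: [595.1, 226.2, 156.4]
eef_rot: [0.003, 0.189, 0.982, 0.001]
wrist_force: [0.4, 0.2, 0.7]
gripper_width: -0.3
finger_force: 0.0
```

```bash
python3 goto.py; python3 meas.py 2>/dev/null; python3 - <<'E'
from h import *
a=manip.get_image('scene')['image'][150:350,250:470,::-1]; cv2.imwrite('pics/s3.png',cv2.resize(a,None,fx=2.9,fy=2.9))
E
```

```text
t 4.25 box-frame tcp 1.0 144.6 156.4 w -0.266464885065603 F [0.4 0.2 0.7]
turn [0.22 0.29 0.04]
396 [302.6 227.4] [613.9  50.4  85. ] sides 28.0 112.0
150 [257.4 235.5] [589.1 176.1  85. ] sides 57.0 27.0
274 [326.7 270.4] [494.9 -18.6  85. ] sides 76.0 28.0
363 [280.5 283. ] [457.9 108.9  85. ] sides 28.0 112.0
```

View pics/s3.png

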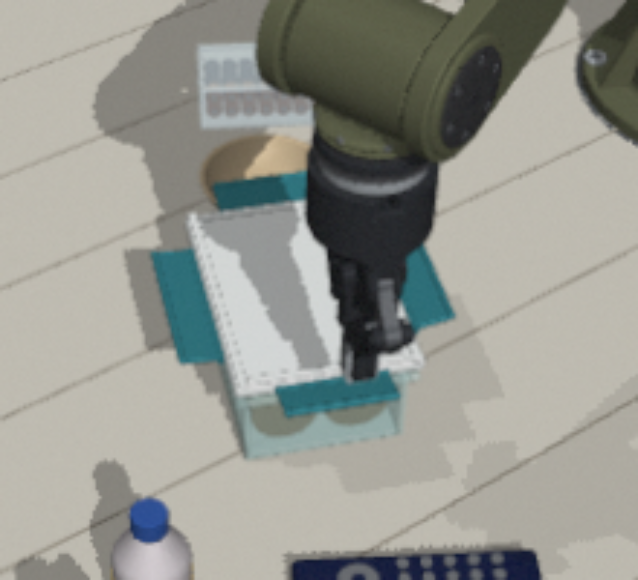

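The flap sprang back, because the box slid about 11 mm toward -y before it clicked. I was pressing too close to the hinge, which took about 6 N sideways. The new plan is to come straight down past the free edge, then push in at the edge, where the lever is about 29 mm, while still moving downward so friction loads the box. I'll do the right flap first, since that also pushes the box back.

```bash
sed -i 's/C=np.array(.*/C=np.array([535.8,82.1]); A=np.radians(-22.0)/' goto.py; python3 goto.py 10 -131 130; python3 -c "
from h import *
c=manip.get_image('top'); print(onz(c,350,288,34))"
```

```text
t 4.35 box-frame tcp -0.0 154.8 152.4 w -0.07403208672268603 F [0.5 0.5 0.1]
turn [0.02 0.03 0.23]
shift cm [ -0.89 -28.58   2.24]
[447.59367166 -87.88123114  34.        ]
```

apply_moves --motion '[[[-0.9, -28.6, 0], [0, 0, 0.2]], [[-0.9, -28.6, 0], [0, 0, 0.2]], [[-0.9, -28.6, 0], [0, 0, 0.2]], [[-0.9, -28.6, 0], [0, 0, 0.2]], [[-0.9, -28.6, 0], [0, 0, 0.2]], [[-0.9, -28.6, 0], [0, 0, 0.2]], [[-0.9, -28.6, 0], [0, 0, 0.2]], [[-0.9, -28.6, 0], [0, 0, 0.2]], [[-0.9, -28.6, 0], [0, 0, 0.2]], [[-0.9, -28.6, 3.0], [0, 0, 0.2]], [[-0.9, -28.6, 3.0], [0, 0, 0.2]], [[-0.9, -28.6, 3.0], [0, 0, 0.2]]]'

```text
time_s: 5.6
tool_pos: [495.9, -42.8, 122.3]
eef_rot: [-0.001, 0.19, 0.982, -0.0]
wrist_force: [-0.1, 0.3, 0.3]
gripper_width: -0.2
finger_force: 0.0
```

```bash
python3 goto.py 10 -131 120
```

```text
t 5.6 box-frame tcp 9.8 -130.8 122.3 w -0.18509379866603518 F [-0.1  0.3  0.3]
turn [-0.02 -0.08  0.1 ]
shift cm [-0.02 -0.02  0.23]
```

apply_moves --motion '[[[0, 0, 2.5], [0, 0, 0]], [[0, 0, 3.5], [0, 0, 0]], [[0, 0, 4.3], [0, 0, 0]], [[0, 0, 5.0], [0, 0, 0]], [[0, 0, 5.7], [0, 0, 0]], [[0, 0, 6.3], [0, 0, 0]], [[0, 0, 6.6], [0, 0, 0]], [[0, 0.3, 6.8], [0, 0, 0]], [[0, 0.6, 7.0], [0, 0, 0]], [[0, 0.9, 7.2], [0, 0, 0]], [[0, 1.2, 7.4], [0, 0, 0]], [[0, 1.4, 7.6], [0, 0, 0]], [[0, 1.6, 7.8], [0, 0, 0]], [[0, 1.7, 7.8], [0, 0, 0]], [[0, 1.7, 7.8], [0, 0, 0]]]'

```text
time_s: 7.1
tool_pos: [502.8, -28.8, 45.3]
eef_rot: [0.001, 0.191, 0.982, -0.001]
wrist_force: [-6.9, -10.6, 13.6]
gripper_width: -0.3
finger_force: 9.0
```

```bash
python3 goto.py; python3 meas.py 2>/dev/null
```

```text
t 7.1 box-frame tcp 11.0 -115.2 45.3 w -0.3249294862315285 F [ -6.9 -10.6  13.6]
turn [-0.05  0.11  0.02]
392 [302.2 227.2] [614.5  51.4  85. ] sides 28.0 112.0
262 [254.4 239.8] [577.1 184.4  85. ] sides 74.0 27.0
396 [279.  282.5] [459.2 113.1  85. ] sides 27.0 112.0
```

apply_moves --motion '[[[0, -0.8, 0], [0, 0, 0]], [[0, -2.0, -0.3], [0, 0, 0]], [[0, -2.5, -3.5], [0, 0, 0]], [[0, -2.5, -7], [0, 0, 0]], [[0, -2.5, -9.5], [0, 0, 0]], [[0, -2.5, -9.5], [0, 0, 0]]]'

```text
time_s: 7.75
tool_pos: [494.1, -51.7, 142.6]
eef_rot: [0.003, 0.191, 0.982, 0.0]
wrist_force: [0.7, -0.1, -0.5]
gripper_width: 0.1
finger_force: 0.0
```

```bash
python3 goto.py; python3 meas.py 2>/dev/null; python3 - <<'E'
from h import *
a=manip.get_image('scene')['image'][150:350,250:470,::-1]
b=manip.get_image('top')['image'][190:320,230:400,::-1]
cv2.imwrite('pics/s4.png',np.hstack([cv2.resize(a,(400,364)),cv2.resize(b,(400,364))]))
E
```

```text
t 7.75 box-frame tcp 11.4 -139.7 142.6 w 0.0649012835336727 F [ 0.7 -0.1 -0.5]
turn [0.07 0.31 0.01]
393 [302.2 227.2] [614.5  51.3  85. ] sides 28.0 112.0
262 [254.4 239.8] [577.1 184.4  85. ] sides 74.0 27.0
396 [279.  282.5] [459.2 113.1  85. ] sides 27.0 112.0
```

View pics/s4.png

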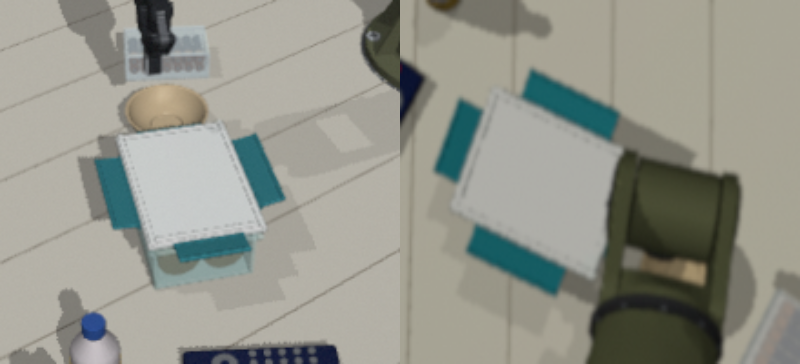

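In both crops the right flap is gone from beyond the lid's far edge, near (170,128) in the left panel, so it has clicked. The box moved only about 1 mm and the dish is in place. I'll use the same recipe on the back flap.

```bash
sed -i 's/C=np.array(.*/C=np.array([536.9,82.6]); A=np.radians(-21.7)/' goto.py; python3 goto.py 102 0 122
```

```text
t 7.9 box-frame tcp 8.2 -140.8 138.6 w 0.11579009043451925 F [-1.2  0.3  0.3]
turn [-0.01 -0.06 -0.28]
shift cm [-9.32 14.13  1.65]
```

apply_moves --motion '[[[-9.3, 14.1, 0], [0, 0, -0.3]], [[-9.3, 14.1, 0], [0, 0, -0.3]], [[-9.3, 14.1, 0], [0, 0, -0.3]], [[-9.3, 14.1, 0], [0, 0, -0.3]], [[-9.3, 14.1, 0], [0, 0, -0.3]], [[-9.3, 14.1, 0], [0, 0, -0.3]], [[-9.3, 14.1, 1.6], [0, 0, -0.3]], [[-9.3, 14.1, 1.6], [0, 0, -0.3]], [[-9.3, 14.1, 1.6], [0, 0, -0.3]]]'

```text
time_s: 8.8
tool_pos: [631.3, 44.3, 123.3]
eef_rot: [-0.0, 0.188, 0.982, -0.0]
wrist_force: [0.1, 0.5, 0.9]
gripper_width: 0.2
finger_force: 0.0
```

```bash
python3 goto.py 102 0 122
```

```text
t 8.8 box-frame tcp 101.9 -0.7 123.3 w 0.16249017378358124 F [0.1 0.5 0.9]
turn [-0.02 -0.05 -0.02]
shift cm [-0.01  0.07  0.13]
```

apply_moves --motion '[[[0, 0, 2.5], [0, 0, 0]], [[0, 0, 3.5], [0, 0, 0]], [[0, 0, 4.3], [0, 0, 0]], [[0, 0, 5.0], [0, 0, 0]], [[0, 0, 5.7], [0, 0, 0]], [[0, 0, 6.3], [0, 0, 0]], [[0, 0, 6.6], [0, 0, 0]], [[0.3, 0, 6.8], [0, 0, 0]], [[0.6, 0, 7.0], [0, 0, 0]], [[0.9, 0, 7.2], [0, 0, 0]], [[1.2, 0, 7.4], [0, 0, 0]], [[1.4, 0, 7.6], [0, 0, 0]], [[1.6, 0, 7.8], [0, 0, 0]], [[1.7, 0, 7.8], [0, 0, 0]], [[1.7, 0, 7.8], [0, 0, 0]]]'

```text
time_s: 10.3
tool_pos: [616.1, 51.3, 45.3]
eef_rot: [-0.0, 0.188, 0.982, -0.0]
wrist_force: [-0.8, 0.5, 0.1]
gripper_width: -0.2
finger_force: 0.0
```

```bash
python3 goto.py
```

```text
t 10.3 box-frame tcp 85.1 0.2 45.3 w -0.2447208787613685 F [-0.8  0.5  0.1]
turn [-0.   -0.    0.03]
```

apply_moves --motion '[[[-1.0, 0, 0], [0, 0, 0]], [[-2.5, 0, -0.3], [0, 0, 0]], [[-2.5, 0, -4], [0, 0, 0]], [[-2.5, 0, -8], [0, 0, 0]], [[-2.5, 0, -10], [0, 0, 0]], [[-2.5, 0, -10], [0, 0, 0]], [[-2.5, 5, -10], [0, 0, 0]], [[-2.5, 10, -10], [0, 0, 0]], [[-2.5, 13, -10], [0, 0, 0]], [[-2.5, 13, -10], [0, 0, 0]], [[-2.5, 13, -10], [0, 0, 0]]]'

```text
time_s: 11.4
tool_pos: [687.2, 162.9, 143.7]
eef_rot: [-0.001, 0.188, 0.982, -0.0]
wrist_force: [-0.3, -0.8, 0.3]
gripper_width: 0.1
finger_force: 0.0
```

```bash
python3 meas.py 2>/dev/null; python3 goto.py 0 131 122;python3 - <<'E'
from h import *
a=manip.get_image('scene')['image'][150:350,250:470,::-1]
b=manip.get_image('top')['image'][190:320,230:400,::-1]
cv2.imwrite('pics/s5.png',np.hstack([cv2.resize(a,(400,364)),cv2.resize(b,(400,364))]))
E
```

```text
lid [288 233  38  52 996] [526.23755234  56.56558095] 109.40083804026283 114.62940188319885 [np.float64(-21.021835065773725), np.float64(-111.43343368995048)]
dish [448. -88.  34.]
sun [735. 208. 100.]
remote [588. 293.  16.]
batt [ 366. -205.   42.]
stop [621. 426.  20.]
mug [ 617. -432.   95.]
t 11.45 box-frame tcp 110.3 129.4 144.2 w -0.17001768393706151 F [-1.   0.3 -0.4]
turn [-0.05 -0.06  0.01]
shift cm [11.03  0.16  2.23]
```

View pics/s5.png

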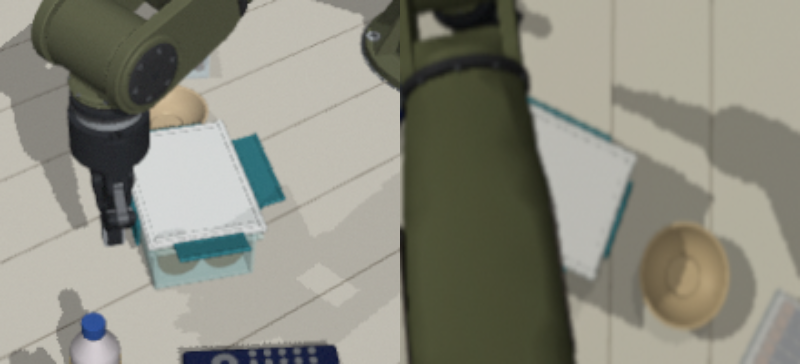

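In the top crop the back and right flaps show only as thin teal slivers beside the lid, at (570,118) and (618,220), so both are shut. The lid corners in the scene view haven't moved. The left flap is next.

apply_moves --motion '[[[5, 0.2, 0], [0, 0, 0]], [[10, 0.2, 0], [0, 0, 0]], [[11, 0.2, 0], [0, 0, 0]], [[11, 0.2, 2.2], [0, 0, 0]], [[11, 0.2, 2.2], [0, 0, 0]], [[11, 0.2, 2.2], [0, 0, 0]]]'

```text
time_s: 12.15
tool_pos: [586.3, 204.5, 123.6]
eef_rot: [-0.0, 0.189, 0.982, -0.0]
wrist_force: [0.4, 0.2, 0.2]
gripper_width: -0.4
finger_force: 0.0
```

```bash
python3 goto.py 0 131 122; python3 meas.py 2>/dev/null|head -4
```

```text
t 12.15 box-frame tcp 0.8 131.5 123.6 w -0.43104043108674445 F [0.4 0.2 0.2]
turn [-0.01 -0.01 -0.03]
shift cm [ 0.08 -0.05  0.16]
274 [284.7 284.7] [453.4  97.   85. ] sides 28.0 85.0
```

apply_moves --motion '[[[0, 0, 2.5], [0, 0, 0]], [[0, 0, 3.5], [0, 0, 0]], [[0, 0, 4.3], [0, 0, 0]], [[0, 0, 5.0], [0, 0, 0]], [[0, 0, 5.7], [0, 0, 0]], [[0, 0, 6.3], [0, 0, 0]], [[0, 0, 6.7], [0, 0, 0]], [[0, -0.3, 6.9], [0, 0, 0]], [[0, -0.6, 7.1], [0, 0, 0]], [[0, -0.9, 7.3], [0, 0, 0]], [[0, -1.2, 7.5], [0, 0, 0]], [[0, -1.4, 7.7], [0, 0, 0]], [[0, -1.6, 7.9], [0, 0, 0]], [[0, -1.7, 7.9], [0, 0, 0]], [[0, -1.7, 7.9], [0, 0, 0]]]'

```text
time_s: 13.7
tool_pos: [579.6, 189.3, 44.3]
eef_rot: [-0.0, 0.188, 0.982, -0.0]
wrist_force: [-0.0, -0.1, 0.1]
gripper_width: -0.1
finger_force: 0.0
```

```bash
python3 goto.py
```

```text
t 13.7 box-frame tcp 0.2 114.9 44.3 w -0.10435045359470842 F [-0.  -0.1  0.1]
turn [-0.01 -0.    0.02]
```

apply_moves --motion '[[[0, 1.0, 0], [0, 0, 0]], [[0, 2.5, -0.3], [0, 0, 0]], [[0, 2.5, -4], [0, 0, 0]], [[0, 2.5, -8], [0, 0, 0]], [[0, 2.5, -10], [0, 0, 0]], [[4, 0, -10], [0, 0, 0]], [[8, -3, -10], [0, 0, 0]], [[10.2, -7, -10], [0, 0, 0]], [[10.2, -11.5, -10], [0, 0, 0]], [[10.2, -11.5, -8], [0, 0, 0]], [[10.2, -11.5, -8], [0, 0, 0]], [[10.2, -11.5, -8], [0, 0, 0]]]'

```text
time_s: 14.9
tool_pos: [442.8, 120.9, 124.7]
eef_rot: [-0.0, 0.188, 0.982, 0.0]
wrist_force: [-0.6, -0.0, 0.8]
gripper_width: 0.3
finger_force: 0.0
```

```bash
python3 meas.py 2>/dev/null; python3 goto.py -102 0 122;python3 - <<'E'
from h import *
a=manip.get_image('scene')['image'][150:350,250:470,::-1]
b=manip.get_image('top')['image'][190:320,230:400,::-1]
cv2.imwrite('pics/s6.png',np.hstack([cv2.resize(a,(400,364)),cv2.resize(b,(400,364))]))
E
```

```text
31 [297.1 288.1] [444.6  62.7  85. ] sides 20.0 15.0
t 14.95 box-frame tcp -101.5 0.9 124.9 w -0.05025583510404373 F [0.7 0.9 0.3]
turn [0.02 0.02 0.07]
shift cm [ 0.05 -0.09  0.29]
```

View pics/s6.png

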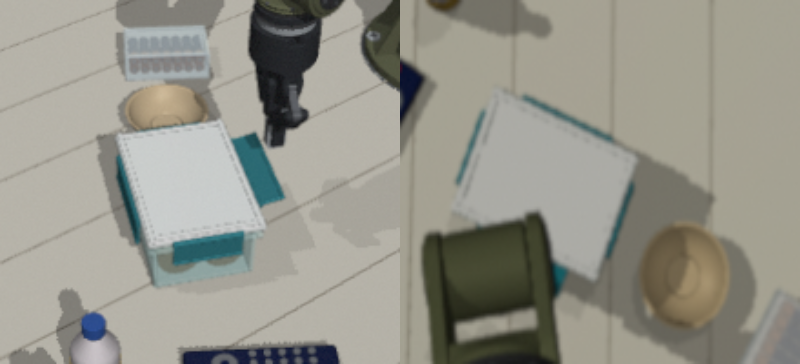

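The left, back and right flaps all lie flat: they show as thin slivers from above, and the left one is flat against the wall at (208,248). The lid hasn't moved. The front flap is last.

apply_moves --motion '[[[0, 0, 2.5], [0, 0, 0]], [[0, 0, 3.5], [0, 0, 0]], [[0, 0, 4.3], [0, 0, 0]], [[0, 0, 5.0], [0, 0, 0]], [[0, 0, 5.7], [0, 0, 0]], [[0, 0, 6.3], [0, 0, 0]], [[0, 0, 6.7], [0, 0, 0]], [[-0.3, 0, 6.9], [0, 0, 0]], [[-0.6, 0, 7.1], [0, 0, 0]], [[-0.9, 0, 7.3], [0, 0, 0]], [[-1.2, 0, 7.5], [0, 0, 0]], [[-1.4, 0, 7.7], [0, 0, 0]], [[-1.6, 0, 7.9], [0, 0, 0]], [[-1.7, 0, 7.9], [0, 0, 0]], [[-1.7, 0, 7.9], [0, 0, 0]]]'

```text
time_s: 16.55
tool_pos: [457.0, 114.2, 44.9]
eef_rot: [-0.002, 0.188, 0.982, -0.0]
wrist_force: [-9.4, 4.3, 5.1]
gripper_width: -0.3
finger_force: 4.9
```

apply_moves --motion '[[[1.0, 0, 0], [0, 0, 0]], [[2.5, 0, -0.3], [0, 0, 0]], [[2.5, 0, -4], [0, 0, 0]], [[2.5, 0, -8], [0, 0, 0]], [[2.5, 0, -12], [0, 0, 0]], [[2.5, 4, -16], [0, 0, 0]], [[2.5, 8, -18], [0, 0, 0]], [[2.5, 12, -18], [0, 0, 0]], [[2.5, 16, -18], [0, 0, 0]], [[2.5, 20, -18], [0, 0, 0]], [[2.5, 24, -18], [0, 0, 0]], [[2.5, 28, -18], [0, 0, 0]], [[2.5, 28, -18], [0, 0, 0]], [[2.5, 28, -18], [0, 0, 0]], [[2.5, 28, -18], [0, 0, 0]]]'

```text
time_s: 18.05
tool_pos: [538.1, 382.8, 225.4]
eef_rot: [0.0, 0.188, 0.982, -0.0]
wrist_force: [-0.1, -0.2, 0.2]
gripper_width: 0.2
finger_force: 0.0
```

```bash
python3 goto.py;python3 - <<'E'
from h import *
a=manip.get_image('scene')['image'][150:430,230:470,::-1]
b=manip.get_image('top')['image'][160:330,150:410,::-1]
cv2.imwrite('pics/s7.png',np.hstack([cv2.resize(a,(400,467)),cv2.resize(b,(400,467))]))
E
```

```text
t 18.05 box-frame tcp -109.9 279.3 225.4 w 0.2233113536898675 F [-0.1 -0.2  0.2]
turn [-0.    0.01  0.  ]
```

View pics/s7.png

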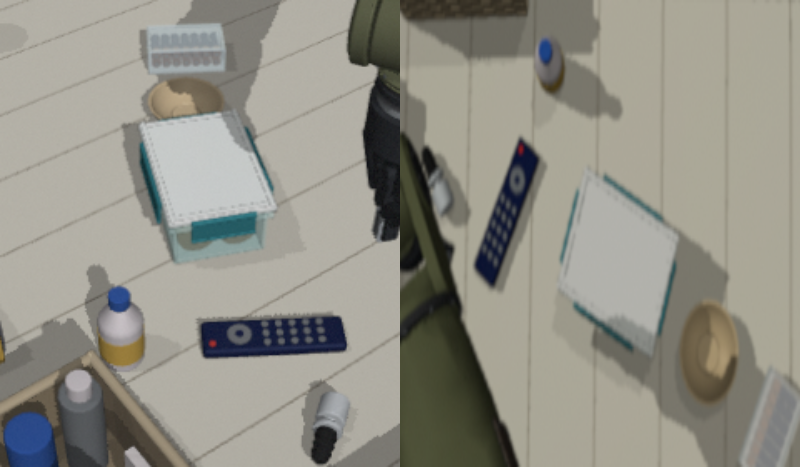

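All four flaps show only as thin slivers around the lid in the top crop, the front one running from (575,310) to (640,348). The bystanders are where they were and the arm is clear, so I'm handing in.

```bash
python3 -c "
from plant import manip
print(manip.sign_off())"
```

```text
the job is handed in; nothing more can be done
None
```

All four flaps look clicked flat in the final pictures, the box is about 10 mm from where it started, nothing else was disturbed, and the job was handed in at about 18 s (no verdict was returned).

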